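# Grease the wafer slide with the push gun

### The arm

A 6-joint arm with a two-finger parallel gripper is mounted at the origin on the work surface. World frame = base frame: x ahead of the robot, y to its left, z up, the work surface at z = 0. Lengths are in mm, angles in rad, forces in N, time in s.
With the tool pointing down it reaches from about 275 to 825 mm from the base axis. Payload 4.9 kg.
Tool frame: the origin (TCP) lies at the very end of the fingers, on their centre line; the grasp point (between the pads) lies 19 mm behind it; z points along the fingers, y is the line along which they close (so a half turn about z gives the same grasp; the last joint's range is limited). The gripper opens to 85 mm and grips with 20 to 120 N. Pads are 22 mm wide; open, the fingers measure 114 mm over their backs; the gripper's body (76 mm by 85 mm) begins 54 mm behind the grasp point. The pads swing forward as they close: fully open they stand 13 mm farther back than shut.
Start: joints at [-1.284, 0.326, -0.193, 1.052, 0, 1.437], TCP at [224.683, -502.032, 231.281] pointing down, gripper open.
Joint ranges: [-2.65, 2.65], [-0.97, 1.79], [-1.3, 1.35], [-1.93, 2.1], [-1.47, 1.37], [-3.14, 3.14]. Speed limits (rad/s): [2.57, 2.57, 3.14, 3.14, 3.14, 3.14].

### API

Orientations are given as [roll, pitch, yaw] about the fixed x, y, z axes, in that order (R = Rz(yaw) Ry(pitch) Rx(roll)).
In Python, from bench import bot, solve_ik, imaging gives the robot as it stands. Calls block until the motion is done:
- bot.move_ptp(position, orientation): joint-space move of the TCP to a pose.
- bot.movel(position, rot=None, max_speed=150, threshold=None): straight line of the TCP; rot=None keeps the orientation; max_speed is the mean speed in mm/s. With threshold (N) it stops when the force on the tool has changed by that much, and returns True; else False.
- bot.move_j(angles): joint-space move.
- bot.grip(opening, effort=None): opening from 0.0 (shut) to 1.0 (fully open); effort is the grip in N (None keeps the last); returns when the fingers have stopped.
- bot.dwell(seconds).
- solve_ik(position, orientation): joint angles nearest the present ones, or None.
- bot.get_state(): the state.
- imaging.capture(name): name is "scene" or "top" or "wrist"; returns the picture (480x640x3 uint8, blue, green, red); there is no depth.
- imaging.camera_model(name): a dict with "K" (3x3 intrinsics, pixels), "position" and "rotation" of the camera in the world. Camera axes: x right, y up, looking along -z (the intrinsics and any distortion apply to the point x, -y, -z); pixel columns grow to the right and rows downward; lengths in mm; the calibration is good to about 2 mm. A picture is of the moment at which its call begins: read the wrist's pose just before it. camera_model takes no time and is no camera call; for the wrist camera it gives the pose at the moment of the call.
A pose or a line that the arm cannot do raises bot.IKError and nothing moves.
- bot.sign_off(): hands the job in; it is judged then, once.
The state is a dict: "t": time; "qpos": joint angles; "joint_velocities": joint speeds; "effort": joint torques, N m; "tcp_pos": TCP position; "orientation": TCP orientation; "contact_force": force on the tool from outside, world axes, zero at the start; "wrist_torque": the same for the moment, N m; "opening": opening from 0.0 (shut) to 1.0 (fully open); "gripper_force": force on a finger pad.
Only numpy, scipy, OpenCV 4.12 (cv2) and the standard library are available. Lean on these libraries where they do the work, as an engineer would, in place of code of your own. Each camera call takes 0.05 s, during which the arm holds its last target. There are 200 camera calls.

### The job

Grease the wafer-stage slide: draw the yellow-capped push-type grease gun straight up out of its sprung roller catches on the tool rail, press its coupler squarely onto the slide's tilted grease nipple until it snaps home, then keep pushing in line so that the barrel goes most of the way down its sprung stroke. Finish while holding it there, gun in hand, pressed on the nipple and still in line with it: do not let go or ease off. Leave the red-capped gun and everything else on the table where it is, and do not shove the stage carriage along its rails.

Things in the scene. Friction and masses are not known exactly. Their poses are not given: they have to be found in the camera images.
- gun: push-type grease gun with YELLOW cap and band, 191 mm long, about 0.35 kg, standing coupler-down in either place of the tool rail. Origin on its axis at the underside of its collar; z along the axis towards the cap. All round, any yaw. Collar 40 mm across, z 0 to 8 mm, rests on the rail; below it a 30 mm spigot to z -20 mm stands in the rail's 33 mm bore, then a 10 mm tube with the coupler.
- gun_grip (a point): on the gun's axis at z 90 mm, where to take it from above: a round grip of 30 mm diameter from the collar to the cap's flat top at z 115 mm. Two sprung rollers bear over the collar's top edge: drawing the gun straight up takes about 6 N over its weight in the first 5 mm; the coupler is clear of the rail after 80 mm of lift and of its catch blocks after 105 mm.
- coupler_mouth (a point): centre of the coupler's open mouth (outer 22 mm, flared from 19 mm down to a bore of 12.6 mm over the first 4 mm), on the gun's axis, 76 mm below the gun's origin while the plunger is out. Axes as the gun's.
- coupler_seat (a point): point in the coupler 11.7 mm up from the mouth on the gun's axis (64.3 mm below the gun's origin, plunger out), where the centre of the nipple's ball head lies once snapped in. Four sprung jaws in the bore catch behind the ball: passing them takes about 5 N and is over when the ball's centre is within 3 mm of this point. Axes as the gun's.
- nose (a joint): stroke of the gun's plunger (m): the tube with the coupler slides up into the barrel; 0 = fully out, as it hangs free; 0.015 = stroke at its end. Its spring starts at 7 N and reaches 13 N at the end of the stroke, so that the coupler snaps on first and the barrel then moves down.
- nipple (a point): grease nipple: steel ball head of 11 mm diameter on a 6.4 mm brass neck and 14 mm hexagon, on the yellow lubrication block at the robot's side of the stage carriage; it stays in place. Origin at the ball's centre, 86 mm above the table; z along its axis, outwards: leaning 30 degrees from vertical, away from the carriage. Hexagon begins 13 mm, block 20 mm below the ball's centre.
- tool_rail: fixed aluminium tool rail, 250 mm long (y), 120 mm deep (x), its top plate at 90 mm height. Origin under its centre on the table. Two places at y +55 mm and y -55 mm hold the yellow and the red gun, either way round; black catch blocks 26 mm high stand on the plate 39 to 52 mm before and behind each place (along x).
- stage: fixed wafer-stage slide: black base 170 mm (x) by 260 mm (y), rails along y, brass handwheel at its -y end; an aluminium carriage with a round steel wafer chuck, top at 74 mm height, stands anywhere within 35 mm of the middle along y, on a self-locking screw. Origin under the base's centre; the nipple is on its -x side, 102 mm from the middle.
- red_gun: a second gun of the same shape with a RED cap and band (other grease), in the other place of the rail; leave it. Origin at the underside of its collar, 90 mm above the table; its cap reaches 205 mm above the table.
- tweezers: steel tweezers, 128 mm long, lying flat; origin under the middle, x along them. Leave them.
- wafer_box: round clear single-wafer box, 116 mm across, 18 mm high; origin under its centre. Leave it.
- solvent_bottle: white solvent bottle with blue cap, 66 mm across, 140 mm high; origin under its centre. Leave it.
- chuck_adapter: chromed stepped chuck adapter, 56 mm across, 42 mm high; origin under its centre. Leave it.
- loupe: black loupe, 42 mm across and 42 mm high; origin under its centre. Leave it.
- hex_driver: screwdriver with blue handle, 180 mm long, lying flat, x along it; leave it.

How it is judged (in metres and radians):
On the way, in this order (a step that is already met when the one before it is completed fails the run):
1. the yellow-capped gun is drawn up out of its rest, in the fingers (z of gun in the frame of tool_rail above 0.17 m and contact force between the fingers and gun above 2 N), for 0.1 s.
2. the coupler has snapped over the nipple's head, square to it (distance between coupler_seat and nipple below 0.003 m and angle between the z axis of gun and the z axis of nipple, either way round below 0.14 rad), for 0.2 s.
At the end, for the whole second after the job is handed in: the coupler is snapped on (its seat within 3 mm of the ball's centre), the gun within 8 degrees of the nipple's axis, the plunger pressed in by more than 10.5 of its 15 mm, the coupler pushing on the nipple with more than 5 N and the gun at rest in the fingers' grip (all of step 2 and value of joint nose above 0.0105 m and contact force between gun and stage above 5 N and contact force between the fingers and gun above 5 N and linear speed of gun below 0.02 m/s); the arm keeps its last pose, push and grip.
It fails at once if a bystander on the table is moved by more than 25 mm (distance of any of tweezers, wafer_box, solvent_bottle, chuck_adapter, loupe, hex_driver from where it was at the start of the episode above 0.025 m).
It fails at once if the red-capped gun is lifted, moved by more than 20 mm or tipped (distance of red_gun from where it was at the start of the episode above 0.02 m or angle between red_gun's own z axis and vertical above 0.25 rad).
It fails at once if the carriage is shoved along its rails by more than 8 mm (distance of nipple from where it was at the start of the episode above 0.008 m).
It also fails if it takes over 40 s, if anything falls off the work surface, if the arm or the gripper's body presses on something with over 40 N, if the wrist force passes 120 N, or if a joint passes its speed limit or range.

## Working session

There is one attempt and no reset: what is moved stays moved. The work goes in short steps, each a Python script; the robot and the scene stay as the last script left them, time stands still between calls to the robot, and variables do not carry over. Pictures are saved under pics/ and viewed, at most 10 in all, crops included, and the job is handed in when it is done.

```bash
ls; mkdir -p pics; python3 - <<'E'
from bench import bot, solve_ik, imaging
import cv2
for n in ("scene","top"):
    im=imaging.capture(n); cv2.imwrite(f"pics/{n}0.png",im)
    m=imaging.camera_model(n); print(n,m)
print(bot.get_state())
E
```

```text
pics
scene {'K': array([[490.18769802,   0.        , 318.86925801],
       [  0.        , 490.18769802, 240.04026309],
       [  0.        ,   0.        ,   1.        ]]), 'position': array([1201.44443629, -275.55829937, 1073.81536682]), 'rotation': array([0.64318777, 0.01352849, 1.26092453])}
top {'K': array([[522.29802795,   0.        , 323.08802595],
       [  0.        , 522.29802795, 243.39227501],
       [  0.        ,   0.        ,   1.        ]]), 'position': array([ 368.54573922,  -68.96949998, 1250.84291236]), 'rotation': array([ 0.15558818, -0.01915539, -1.57180704])}
{'t': 0.1, 'qpos': array([-1.28418744e+00,  3.26899549e-01, -1.93491468e-01,  1.05200620e+00,
       -3.00047559e-08,  1.43654946e+00]), 'joint_velocities': array([-0.00107955, -0.00192089,  0.0020528 , -0.0024954 ,  0.00039779,
        0.00018086]), 'effort': array([ 3.08874922e-03, -4.44237363e+01,  2.63039035e+01,  7.87260826e-03,
       -5.52751146e-06,  5.77233578e-06]), 'tcp_pos': array([ 224.53371318, -501.49989196,  230.56104469]), 'orientation': array([-3.14000616e+00, -2.14239555e-04,  4.20855583e-01]), 'contact_force': array([ 0.07906019,  0.68050303, -0.14867132]), 'wrist_torque': array([-0.03120978,  0.04473477,  0.03293004]), 'gripper_force': 0.0, 'opening': 0.9968183318324895}
```

View pics/scene0.png

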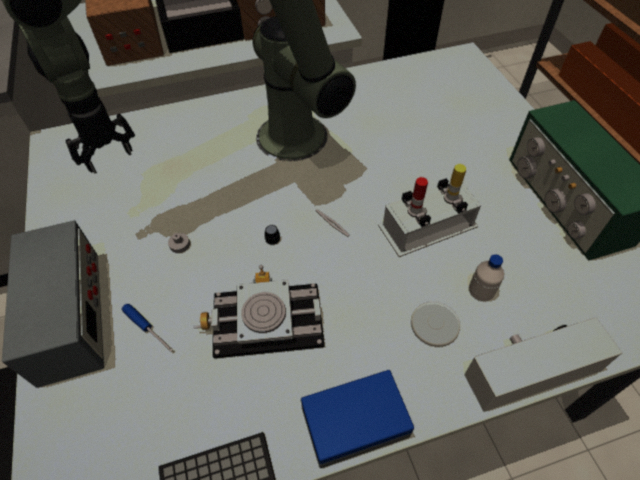

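View pics/top0.png

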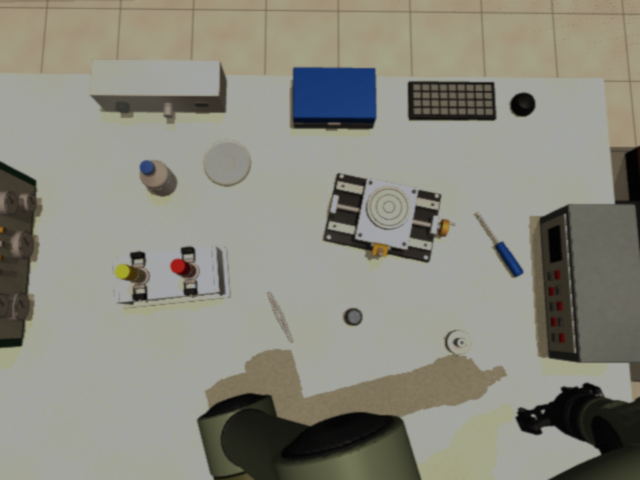

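The scene view shows the yellow gun at about (459,172), the red gun at (420,188) and the nipple at about (262,268). In the top view the yellow cap is at (124,271), the red cap at (178,267) and the lubrication block at (379,250), with the stage turned by roughly 10°.

```bash
cat > h.py <<'E'
from bench import bot, solve_ik, imaging
import numpy as np, cv2
from scipy.spatial.transform import Rotation as R
def cam(n):
    m=imaging.camera_model(n); return m["K"],np.array(m["position"]),R.from_euler("xyz",m["rotation"]).as_matrix()
def ray(c,uv):
    K,p,r=c; d=np.linalg.inv(K)@[uv[0],uv[1],1]; d=r@(d*[1,-1,-1]); return p,d/np.linalg.norm(d)
def onz(c,uv,z):
    p,d=ray(c,uv); return p+d*(z-p[2])/d[2]
def proj(c,X):
    K,p,r=c; q=(r.T@(np.asarray(X)-p))*[1,-1,-1]; q=K@q; return q[:2]/q[2]
def tri(obs):
    A=np.zeros((3,3));b=np.zeros(3); rs=[ray(c,uv) for c,uv in obs]
    for p,d in rs: M=np.eye(3)-np.outer(d,d); A+=M; b+=M@p
    X=np.linalg.solve(A,b); return X,[float(np.linalg.norm(np.cross(X-p,d))) for p,d in rs]
def blobs(im,lo,hi,amin=20):
    m=cv2.inRange(cv2.cvtColor(im,cv2.COLOR_BGR2HSV),np.array(lo),np.array(hi))
    n,_,s,c=cv2.connectedComponentsWithStats(m)
    return [(s[i].tolist(),c[i].round(1).tolist()) for i in range(1,n) if s[i][4]>=amin]
E
python3 - <<'E'
from h import *
for n in ("scene","top"):
    im=cv2.imread(f"pics/{n}0.png"); c=cam(n)
    print(n,"Y",blobs(im,(18,120,90),(34,255,255)),"\n R",blobs(im,(0,170,90),(6,255,255)), "\n W",[b for b in blobs(im,(95,120,60),(125,255,255)) if b[0][4]<600])
s,t=cam("scene"),cam("top")
print("cap",tri([(s,(460,168)),(t,(122.5,271))]),"nip",tri([(s,(262,267)),(t,(378,254))]))
print("yel top z205",onz(t,(122.5,271),205), "red",onz(t,(178,266),205))
im=cv2.imread("pics/top0.png")
for p in [(338,175),(442,193),(326,241),(431,261)]: print(onz(t,p,15))
K,p,r=cam("wrist"); st=bot.get_state(); T=R.from_euler("xyz",st["orientation"]).as_matrix()
print("wristcam in tool",T.T@(p-st["tcp_pos"]),"\n",(T.T@r).round(3),K)
E
```

```text
scene Y [([454, 164, 12, 9, 80], [460.0, 168.2]), ([255, 272, 14, 11, 92], [262.0, 277.2]), ([201, 316, 6, 8, 40], [203.5, 319.0])] 
 R [([416, 178, 11, 8, 72], [421.5, 181.5])] 
 W [([490, 255, 13, 10, 102], [496.0, 259.5]), ([122, 304, 27, 26, 281], [134.8, 316.0])]
top Y [([442, 223, 7, 9, 44], [445.1, 226.3]), ([372, 243, 16, 14, 126], [379.7, 249.2]), ([115, 264, 15, 15, 171], [122.3, 271.2])] 
 R [([171, 260, 14, 13, 150], [177.7, 265.6])] 
 W [([141, 161, 12, 12, 109], [146.2, 166.7]), ([497, 243, 25, 33, 283], [509.5, 259.1])]
cap (array([475.94634074, 311.00491715, 205.79410281]), [0.005604733932625758, 0.005604733932577173]) nip (array([ 526.99529479, -216.78884718,   85.97807795]), [1.4984599359393689, 1.4984599359393584])
yel top z205 [476.02981096 311.29934855 205.        ] red [486.18909071 201.51936584 205.        ]
[ 731.89205573 -129.51130608   15.        ]
[ 687.61469752 -383.55886556   15.        ]
[568.22614763 -99.83007722  15.        ]
[ 520.2804068  -351.02244223   15.        ]
wristcam in tool [  72.54014581   -1.10649845 -142.83485493] 
 [[-0.     0.958  0.286]
 [ 1.     0.     0.   ]
 [ 0.     0.286 -0.958]] [[378.93967147   0.         319.46960682]
 [  0.         378.93967147 238.75663308]
 [  0.           0.           1.        ]]
```

```bash
python3 - <<'E'
from h import *
N=np.array([527,-217,86.]); 
for y in np.arange(-180,181,30):
    q=solve_ik(N+[0,0,100],[np.pi,0,np.radians(y)]); print(y,None if q is None else np.round(q,2))
a=np.radians(-10.2); n=np.array([-np.cos(a)*.5,-np.sin(a)*.5,np.sqrt(.75)]); 
def ori(n,x):  # tool z=-n, tool x ~ x
    z=-n; x=x-z*(x@z); x/=np.linalg.norm(x); return R.from_matrix(np.c_[x,np.cross(z,x),z]).as_euler("xyz")
for y in np.arange(-180,180,30):
    v=np.array([np.cos(np.radians(y)),np.sin(np.radians(y)),0])
    f=[solve_ik(N+n*d,ori(n,v)) for d in (133,210)]
    g=[solve_ik([476,311,z],[np.pi,0,np.radians(y)]) for z in (161,300)]
    print(y,*[None if q is None else np.round(q,2) for q in f+g])
E
```

```text
-180 [-0.52  0.4  -0.21  0.96  0.   -0.52]
-150 [-0.52  0.4  -0.21  0.96  0.   -1.04]
-120 [-0.52  0.4  -0.21  0.96  0.   -1.57]
-90 [-0.52  0.4  -0.21  0.96  0.   -2.09]
-60 [-0.52  0.4  -0.21  0.96  0.   -2.61]
-30 [-0.52  0.4  -0.21  0.96  0.   -3.14]
0 [-0.52  0.4  -0.21  0.96  0.    2.62]
30 [-0.52  0.4  -0.21  0.96  0.    2.1 ]
60 [-0.52  0.4  -0.21  0.96  0.    1.57]
90 [-0.52  0.4  -0.21  0.96  0.    1.05]
120 [-0.52  0.4  -0.21  0.96  0.    0.53]
150 [-0.52  0.4  -0.21  0.96  0.    0.  ]
180 [-0.52  0.4  -0.21  0.96  0.   -0.52]
-180 [-0.73 -0.04 -0.87  0.28  0.26 -0.69] [-0.79 -0.2  -0.81  0.52  0.29 -0.75] [ 0.45  0.42 -0.25  0.91  0.    0.45] [ 0.45  0.33 -0.01  1.23  0.    0.45]
-150 [-0.73 -0.04 -0.87  0.28  0.26 -1.26] [-0.79 -0.2  -0.81  0.52  0.29 -1.32] [ 0.45  0.42 -0.25  0.91  0.   -0.07] [ 0.45  0.33 -0.01  1.23  0.   -0.07]
-120 [-0.73 -0.04 -0.87  0.28  0.26 -1.75] [-0.79 -0.2  -0.81  0.52  0.29 -1.81] [ 0.45  0.42 -0.25  0.91  0.   -0.6 ] [ 0.45  0.33 -0.01  1.23  0.   -0.6 ]
-90 [-0.73 -0.04 -0.87  0.28  0.26 -2.21] [-0.79 -0.2  -0.81  0.52  0.29 -2.27] [ 0.4
[... 613 characters left out ...]
2] [ 0.45  0.42 -0.25  0.91  0.    3.07] [ 0.45  0.33 -0.01  1.23  0.    3.07]
60 [-0.73 -0.04 -0.87  0.28  0.26  1.39] [-0.79 -0.2  -0.81  0.52  0.29  1.33] [ 0.45  0.42 -0.25  0.91  0.    2.54] [ 0.45  0.33 -0.01  1.23  0.    2.54]
90 [-0.73 -0.04 -0.87  0.28  0.26  0.93] [-0.79 -0.2  -0.81  0.52  0.29  0.87] [ 0.45  0.42 -0.25  0.91  0.    2.02] [ 0.45  0.33 -0.01  1.23  0.    2.02]
120 [-0.73 -0.04 -0.87  0.28  0.26  0.45] [-0.79 -0.2  -0.81  0.52  0.29  0.39] [ 0.45  0.42 -0.25  0.91  0.    1.5 ] [ 0.45  0.33 -0.01  1.23  0.    1.5 ]
150 [-0.73 -0.04 -0.87  0.28  0.26 -0.09] [-0.79 -0.2  -0.81  0.52  0.29 -0.15] [ 0.45  0.42 -0.25  0.91  0.    0.97] [ 0.45  0.33 -0.01  1.23  0.    0.97]
```

```bash
python3 - <<'E'
from h import *
import pickle
N=np.array([527,-217,86.]); out=[]
for i,y in enumerate((100,-170)):
    bot.move_ptp(N+[0,0,95],[np.pi,0,np.radians(y)]); bot.dwell(0.3)
    c=cam("wrist"); im=imaging.capture("wrist"); cv2.imwrite(f"pics/n{i}.png",im); out.append(c)
    print(bot.get_state()["t"],proj(c,N),bot.get_state()["tcp_pos"])
pickle.dump(out,open("nc.pkl","wb"))
a,b=[cv2.imread(f"pics/n{i}.png") for i in (0,1)]
cr=[cv2.resize(im[140:340,220:420],(400,400),interpolation=cv2.INTER_CUBIC) for im in (a,b)]
cv2.imwrite("pics/ncrop.png",np.hstack(cr))
E
```

```text
1.9917 [320.805616   241.92607938] [ 526.78752551 -217.55148051  181.04312526]
3.7417 [317.86534186 242.13055372] [ 526.97910343 -217.02002319  181.00167245]
```

View pics/ncrop.png

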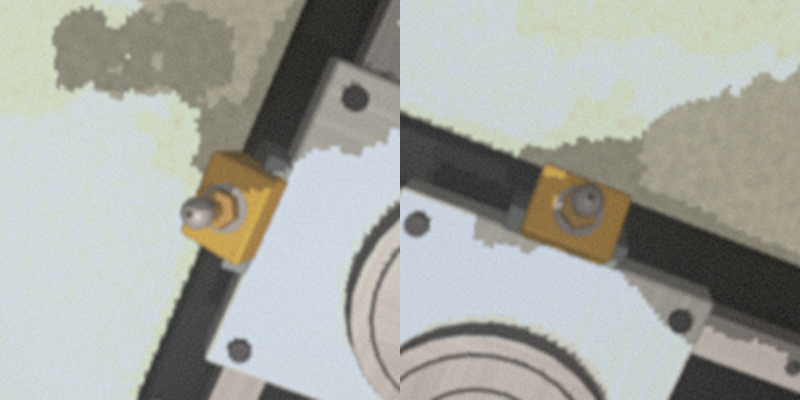

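The crop shows the nipple's ball at (197,213) in the left view and (186,200) in the right one, which is (318.5,246.5) and (313,240) in the full pictures. The washer at its foot is at about (335.5,244) and (309,246). The block's edges give the stage's yaw.

```bash
python3 - <<'E'
from h import *
import pickle
c=pickle.load(open("nc.pkl","rb")); s,t=cam("scene"),cam("top")
X,e=tri([(c[0],(318.5,246.5)),(c[1],(313,240))]); print("ball",X,e, proj(s,X),proj(t,X))
F,e2=tri([(c[0],(335.5,244)),(c[1],(309,246))]); n=X-F; print("foot",F,e2,np.linalg.norm(n),n/np.linalg.norm(n))
# carriage -x edge, height ~ 66, crop A pts (205,360),(330,62); crop B (400-400=0,188)...(710,295)
for k,(p,q) in enumerate([((205,360),(330,62)),((0,188),(312,295))]):
    P,Q=[onz(c[k],(220+u/2,140+v/2),66) for u,v in (p,q)]; d=P-Q; d*=np.sign(d[1]); print("yaw",np.degrees(np.arctan2(-d[0],d[1])),P,Q)
E
```

```text
ball [ 526.07329482 -220.3768635    86.03815234] [0.032421951656076066, 0.03242195165606404] [261.08939184 267.05331259] [380.2522191  254.54027766]
foot [ 537.96515439 -222.25638142   65.74562818] [0.9562346255821204, 0.9562346255820255] 23.595242070005753 [-0.50399396  0.07965665  0.86002611]
yaw -10.58794625103276 [ 540.14063738 -283.87610901   66.        ] [ 562.11544766 -166.31797356   66.        ]
yaw -10.144720712620227 [ 539.16374098 -285.23259157   66.        ] [ 560.19606483 -167.68927128   66.        ]
```

```bash
python3 - <<'E'
from h import *
import pickle
G=np.array([476,311,205.]); out=[];cr=[]
bot.move_ptp([350,-100,330],[np.pi,0,np.radians(180)])
for i,y in enumerate((-170,130)):
    bot.move_ptp(G+[0,0,100],[np.pi,0,np.radians(y)]); bot.dwell(0.3)
    c=cam("wrist"); im=imaging.capture("wrist"); cv2.imwrite(f"pics/g{i}.png",im); out.append(c)
    print(bot.get_state()["t"],proj(c,G),blobs(im,(18,100,60),(36,255,255),100))
    cr.append(cv2.resize(im[140:340,220:420],(400,400),interpolation=cv2.INTER_CUBIC))
pickle.dump(out,open("gc.pkl","wb")); cv2.imwrite("pics/gcrop.png",np.hstack(cr))
E
```

```text
6.6917 [319.00147982 239.41481364] [([301, 203, 43, 56, 1806], [322.2, 231.2]), ([618, 299, 22, 17, 197], [631.1, 307.5]), ([597, 356, 18, 17, 174], [605.9, 364.5])]
8.025 [319.33657557 240.8979148 ] [([299, 202, 43, 55, 1800], [319.5, 230.3])]
```

View pics/gcrop.png

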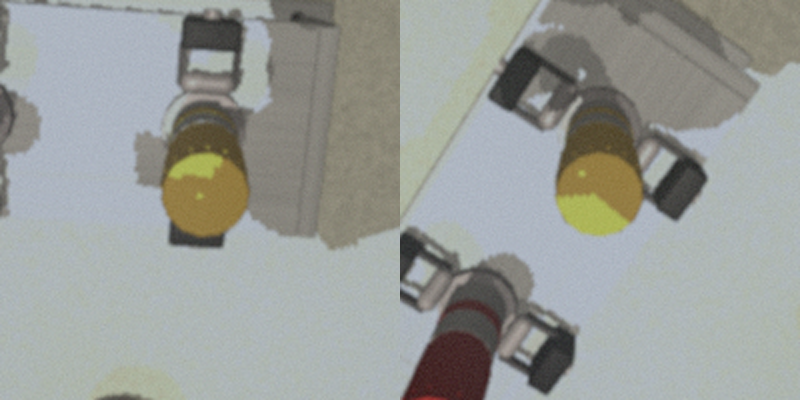

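The cap's top disc is centred at (322.5,237) in the first wrist view and (319.5,236.5) in the second. Next I triangulate it, grasp and lift.

```bash
python3 - <<'E'
from h import *
import pickle
c=pickle.load(open("gc.pkl","rb"))
G,e=tri([(c[0],(322.5,237)),(c[1],(319.5,236.5))]); print("cap top",G,e)
assert abs(G[2]-205)<5 and np.hypot(*(G[:2]-[476,311]))<6
g=G[:2]; o=[np.pi,0,np.radians(150)]
bot.move_ptp([*g,290],o); bot.movel([*g,161],max_speed=120)
bot.grip(0.4,effort=40); bot.grip(0.0,effort=100); s=bot.get_state()
print(s["t"],s["tcp_pos"],s["opening"],s["gripper_force"],s["contact_force"],s["wrist_torque"])
bot.movel([*g,175],max_speed=25); print(bot.get_state()["contact_force"])
bot.movel([*g,330],max_speed=150); bot.dwell(.3); s=bot.get_state()
print(s["t"],s["tcp_pos"],s["opening"],s["gripper_force"],s["contact_force"],s["wrist_torque"])
cc=cam("wrist"); im=imaging.capture("wrist"); cv2.imwrite("pics/h_w.png",im); im2=imaging.capture("scene"); cv2.imwrite("pics/h_s.png",im2)
cv2.imwrite("pics/hold.png",np.hstack([cv2.resize(im,(400,300)),cv2.resize(im2[60:285,300:600],(400,300))]))
E
```

```text
cap top [474.37406848 313.09769381 203.52867509] [0.014092130109061423, 0.014092130108972813]
10.4417 [474.26553478 312.87297322 161.29218076] 0.3325992652754249 98.09782147407532 [-1.48346261 -1.54504918  4.0615544 ] [-0.34397446  0.35452875  0.01839811]
[-2.17559192 -1.46471376  2.62704787]
12.6333 [474.22760315 312.99849185 329.51523333] 0.3303776449189513 100.13463735580444 [-0.10554223 -0.15960759 -4.23641668] [ 0.05878871  0.04320542 -0.02175173]
```

View pics/hold.png

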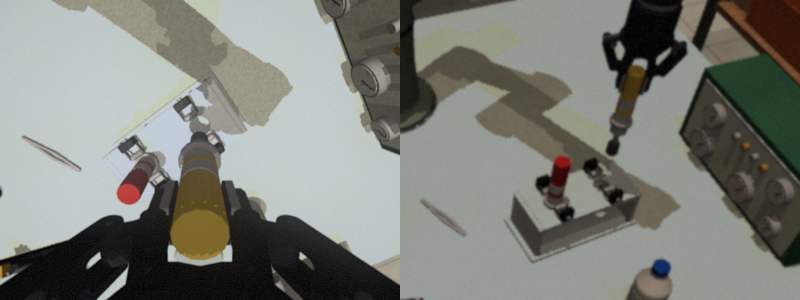

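The gun is in the fingers, clear of the rail, and the red gun is undisturbed. The coupler's tip shows at about (460,171) in the scene picture and (322,214) in the wrist picture. I check its axis and slip against projections.

```bash
python3 - <<'E'
from h import *
s=bot.get_state(); T=R.from_euler("xyz",s["orientation"]).as_matrix(); p=s["tcp_pos"]
w,sc=cam("wrist"),cam("scene")
for nm,d in (("captop",-44),("collar top",63),("collar bottom",71),("mouth",147)):
    X=p+T[:,2]*d; print(nm,X.round(1),"wrist",proj(w,X).round(1),"scene",proj(sc,X).round(1))
a=cv2.imread("pics/h_s.png")[95:195,420:520]; b=cv2.imread("pics/h_w.png")[190:440,220:420]
cv2.imwrite("pics/hold2.png",np.hstack([cv2.resize(a,(400,400),interpolation=cv2.INTER_CUBIC),cv2.resize(b,(320,400),interpolation=cv2.INTER_CUBIC)]))
E
```

```text
captop [474.3 313.1 373.8] wrist [318.  377.9] scene [477.  112.6]
collar top [474.3 313.1 266.8] wrist [318.6 259.4] scene [466.  148.9]
collar bottom [474.3 313.1 258.8] wrist [318.7 254.9] scene [465.3 151.4]
mouth [474.2 313.  182.8] wrist [318.8 223.4] scene [458.4 173.9]
```

View pics/hold2.png

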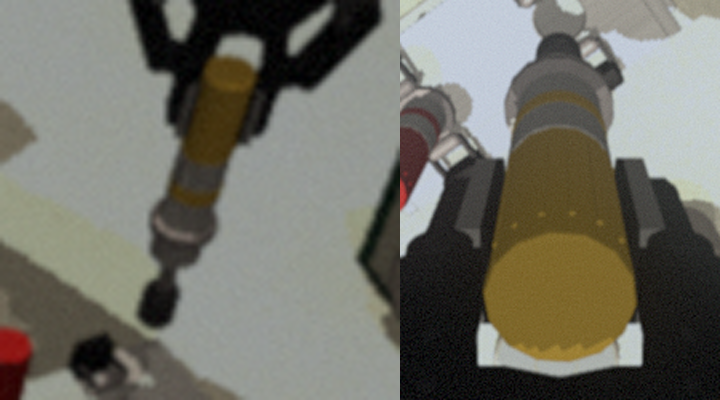

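Cap top, collar and coupler mouth all lie within about 1 px of where an axial, unslipped grasp would put them. I move to the pre-insertion pose and check the alignment there.

```bash
cat >> h.py <<'E'
N=np.array([526.07,-220.38,86.04]); _a=np.radians(-10.3)
n=np.array([-np.cos(_a)*.5,-np.sin(_a)*.5,np.sqrt(.75)])
def ori(n,y):
    x=np.array([np.cos(np.radians(y)),np.sin(np.radians(y)),0]); z=-n; x=x-z*(x@z); x/=np.linalg.norm(x)
    return R.from_matrix(np.c_[x,np.cross(z,x),z]).as_euler("xyz")
def rep():
    s=bot.get_state(); T=R.from_euler("xyz",s["orientation"]).as_matrix(); d=s["tcp_pos"]-N
    print("t%.2f d=%.2f lat"%(s["t"],d@n),(d-n*(d@n)).round(2),"ang%.2f"%np.degrees(np.arccos(np.clip(-T[:,2]@n,-1,1))),"Fax %.1f"%(s["contact_force"]@n),s["contact_force"].round(1),"M",s["wrist_torque"].round(2),"op %.3f"%s["opening"])
E
python3 - <<'E'
from h import *
bot.movel([360,200,330],max_speed=200)
bot.move_ptp(N+n*200,ori(n,150)); bot.movel(N+n*165,max_speed=60); bot.dwell(.4); rep()
w,sc=cam("wrist"),cam("scene"); a=imaging.capture("wrist"); b=imaging.capture("scene"); cv2.imwrite("pics/p_w.png",a); cv2.imwrite("pics/p_s.png",b)
s=bot.get_state(); T=R.from_euler("xyz",s["orientation"]).as_matrix(); M=s["tcp_pos"]+147*T[:,2]
print("mouth",proj(w,M),proj(sc,M),"ball",proj(w,N),proj(sc,N), "cap",proj(sc,s["tcp_pos"]-44*T[:,2]))
cv2.imwrite("pics/pre.png",np.hstack([cv2.resize(a[120:320,220:420],(400,400),interpolation=cv2.INTER_CUBIC),cv2.resize(b[200:300,210:310],(400,400),interpolation=cv2.INTER_CUBIC)]))
E
```

```text
t16.35 d=165.17 lat [ 0.09 -0.1   0.06] ang0.02 Fax -3.1 [ 1.   0.7 -3. ] M [0.22 1.01 0.03] op 0.326
mouth [318.88189842 222.8393956 ] [260.13190519 260.3534556 ] ball [318.95754436 217.38508324] [261.08772821 267.05215125] cap [249.64979235 184.1757565 ]
```

View pics/pre.png

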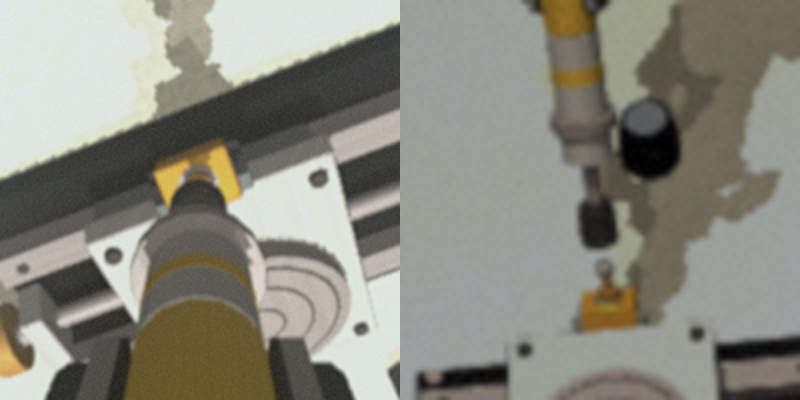

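The scene view shows the ball at (260.8,266.6) and the mouth at (259.4,260.5), within about 1 px of the predictions. The wrist view shows the coupler centred over the nipple. Pushing on in line.

```bash
python3 - <<'E'
from h import *
for d in (147,143,140,137,134.5,132):
    bot.movel(N+n*d,max_speed=15); bot.dwell(.15); rep()
E
```

```text
t17.95 d=147.07 lat [ 0.05 -0.06  0.04] ang0.01 Fax -2.9 [-0.3  0.8 -3.6] M [0.23 1.03 0.  ] op 0.330
t18.52 d=143.03 lat [0.06 0.01 0.04] ang0.01 Fax -1.1 [-0.6 -0.8 -1.6] M [0.3  0.94 0.05] op 0.327
t19.02 d=139.83 lat [-0.19  0.17 -0.12] ang0.03 Fax -4.7 [ 0.6 -0.5 -5.1] M [0.25 0.89 0.05] op 0.330
t19.52 d=136.84 lat [-0.18  0.18 -0.12] ang0.03 Fax -8.5 [ 3.3 -0.9 -7.8] M [0.26 0.84 0.02] op 0.328
t19.98 d=134.79 lat [ 0.27 -0.26  0.18] ang0.05 Fax 2.3 [-2.9  1.6  0.9] M [0.34 1.1  0.06] op 0.328
t20.45 d=132.10 lat [ 0.22 -0.2   0.15] ang0.03 Fax 5.7 [-5.3  1.4  3.4] M [0.24 1.07 0.05] op 0.330
```

Snap felt: the force dipped as the jaws closed behind the ball, and the spring preload is now taken up. I press on through the stroke.

```bash
python3 - <<'E'
from h import *
for d in (128,125,122.3):
    bot.movel(N+n*d,max_speed=15); bot.dwell(.3); rep()
w,sc=cam("wrist"),cam("scene"); a=imaging.capture("wrist"); b=imaging.capture("scene")
cv2.imwrite("pics/f.png",np.hstack([cv2.resize(a[120:320,220:420],(400,400),interpolation=cv2.INTER_CUBIC),cv2.resize(b[200:300,210:310],(400,400),interpolation=cv2.INTER_CUBIC)]))
E
```

```text
t21.17 d=128.11 lat [ 0.18 -0.2   0.12] ang0.03 Fax 7.0 [-5.8  0.9  4.7] M [0.26 1.11 0.  ] op 0.329
t21.82 d=125.19 lat [ 0.25 -0.21  0.16] ang0.04 Fax 7.9 [-5.5  1.1  5.9] M [0.29 1.07 0.04] op 0.326
t22.45 d=122.52 lat [ 0.23 -0.26  0.16] ang0.04 Fax 8.8 [-6.6  0.8  6.4] M [0.3  1.1  0.02] op 0.330
```

View pics/f.png

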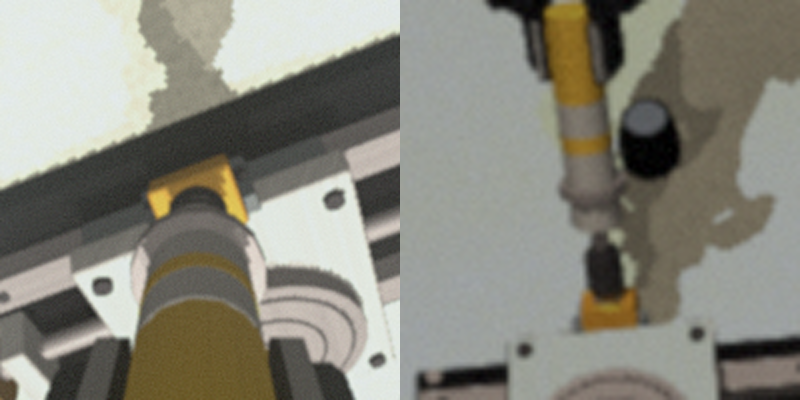

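The coupler is down over the ball onto the nipple. The barrel has come down in line, with only a short length of tube left showing. The spring force of about 11.9 N puts the stroke at 12.3 mm and the geometry gives 12.8 mm, so I hand it in.

```bash
python3 - <<'E'
from h import *
rep(); print(bot.sign_off())
E
```

```text
t22.55 d=122.53 lat [ 0.24 -0.22  0.16] ang0.04 Fax 9.0 [-5.8  2.6  6.8] M [0.33 1.14 0.06] op 0.329
the job is handed in; nothing more can be done
None
```

The job is handed in at 22.6 s; no verdict came back, but by my readings the yellow gun is snapped onto the nipple, in line with its axis, held in the fingers with the plunger about 12.5 mm in.

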